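Line up the ink bottles by height on the bottle rail

TASK

Line up the four ink containers by height on the wooden rail, one standing upright in the middle of each coaster: the tallest on the red coaster, then each next shorter one along the row, down to the small blue jar on the black coaster at the other end. Do not tip any of them over on the way, and leave the glue stick and the water dropper where they are.

Things in the scene. Friction and masses are not known exactly. Their poses are not given: they have to be found in the camera images.
- bottle_black_mid (a point): Tallest ink bottle: black round squeeze bottle with a red nozzle cap, 128 mm tall, straight round body 48 mm across up to 74 mm, above that it narrows to the nozzle; 0.14 kg. The point is at its centre, half-way up; z is its upright axis. Starts standing loose on the table.
- bottle_white_mid (a point): Second tallest ink bottle: white round squeeze bottle with a black nozzle cap, 110 mm tall, straight body 42 mm across up to 64 mm, then narrowing; 0.14 kg. The point is at its centre, half-way up; z is its upright axis. Starts standing loose on the table.
- bottle_red_mid (a point): Third tallest: red round squeeze bottle with a white nozzle cap, 86 mm tall, straight body 38 mm across up to 49 mm, then narrowing; 0.14 kg. The point is at its centre, half-way up; z is its upright axis. Starts standing loose on the table. Two containers (which varies) start on the left, side by side between the shut case and a trimmer with a raised arm: finger room is ahead and behind.
- jar_blue_mid (a point): Shortest: small round blue ink jar with a black screw cap (fixed on), 60 mm tall, 34 mm across; 0.08 kg. The point is at its centre, half-way up; z is its upright axis. Starts standing loose on the table. Two containers (which varies) start right of a shut flat case (50 mm high), one behind the other: finger room is to their left and right.
- coaster_red: Red coaster, at one end of the row (which end varies): disc, 60 mm across and 3 mm thick, fixed on the wooden rail; its top is 15 mm above the table. Origin: centre of its underside, 12 mm above the table. The rail is a fixed low board, 320 x 80 mm, 12 mm high, with a 20 mm high lip along its far long edge; the four coasters stand on it in one straight row, 80 mm from centre to centre.
- coaster_cork_a: One of the two alike brown cork coasters in the middle of the row (either may be the one next to the red coaster): disc, 60 mm across and 3 mm thick, fixed on the wooden rail; its top is 15 mm above the table. Origin: centre of its underside, 12 mm above the table.
- coaster_cork_b: One of the two alike brown cork coasters in the middle of the row (either may be the one next to the red coaster): disc, 60 mm across and 3 mm thick, fixed on the wooden rail; its top is 15 mm above the table. Origin: centre of its underside, 12 mm above the table.
- coaster_black: Black coaster, at the end of the row opposite the red one: disc, 60 mm across and 3 mm thick, fixed on the wooden rail; its top is 15 mm above the table. Origin: centre of its underside, 12 mm above the table.
- glue_stick_mid (a point): Bystander: loose white glue stick with a blue cap, standing, 25 mm across and 88 mm tall; the point is at its centre. Leave alone.
- water_dropper_mid (a point): Bystander: loose round white porcelain water dropper with a short spout, 55 x 69 x 34 mm; the point is half-way up above its origin. Leave alone.
Mind the look-alikes: they are no part of the job. What is shaped like the part that bears jar_blue_mid but orange or turquoise is not meant. What is shaped like the part that bears bottle_black_mid but pink is not meant.

How it is judged:
By the outcome, as a careful person would: the job done as asked, in the order asked, and still so for the second after the job is handed in, with the robot touching nothing.
It also fails if it takes over 106 s, if anything falls off the work surface, if the arm or the gripper's body presses on something with over 40 N, if the wrist force passes 120 N, or if a joint passes its speed limit or range.

ROBOT

A 6-joint arm with a two-finger parallel gripper is mounted at the origin on a cart in front of the work surface, level with it; the furniture and walls round the work are solid. World frame = base frame: x ahead of the robot, y to its left, z up, the work surface at z = 0. Lengths are in m, angles in degrees, forces in N, time in s.
With the tool pointing down it reaches from about 0.35 to 0.975 m from the base axis. Payload 17.4 kg.
Tool frame: the origin (TCP) lies midway between the tips of the shut fingers; the grasp point (between the pads) lies 19 mm behind it (arm.grasp_offset is the distance from the TCP to the grasp point, in m); x points along the fingers, y is the direction in which the jaws open and shut, and the axes are right-handed (so a half turn about x gives the same grasp; the last joint's range is limited). The gripper opens to 85 mm and grips with 20 to 120 N. Pads are 22 mm wide; open, the fingers measure 114 mm over their backs; the gripper's body (76 mm by 85 mm) begins 54 mm behind the grasp point. The pads swing forward as they close: fully open they stand 13 mm farther back than shut.
Start: joints at [-75.103, 6.646, 82.598, -0, 90.757, -2.166], TCP at [0.198, -0.645, 0.231] pointing down, gripper open.
Joint ranges: [-162.19, 162.19], [-47.58, 125.68], [4.15, 143.07], [-65.23, 245.23], [0.69, 171.88], [-170.13, 170.13]. Speed limits (degrees/s): [108.29, 108.29, 127.2, 180, 180, 180].

INTERFACE

Orientations are given as [roll, pitch, yaw] about the fixed x, y, z axes, in that order (R = Rz(yaw) Ry(pitch) Rx(roll)).
In Python, from workcell import arm, eyes, job, spotter gives the robot as it stands.
- The arm moves only by the tool move_arm, never from a script. Its argument "plan" is a list of rows, each an object of numbers: "hand": the gripper's target within -1 to 1 (fully open at 1, half-way at 0, shut at -1); "x", "y", "z": the shift along the tool's x, y, z in cm; "spin": the turn about the tool's x in degrees. In form: [{"hand": .., "x": .., "y": .., "z": .., "spin": ..}, ...]. A call has 1 to 8 rows; each row is the pose to reach, as a shift and turn from the pose commanded when the call began, along the tool's axes at that moment; what a row does not reach only later rows make up. A row lasts 1/8 s, in which the tool goes at most 62.5 mm and 10.7 degrees, less where a joint would pass 70% of its speed; a pose out of reach is approached as far as the arm can. A call with a gripper value outside its range is refused whole. The fingers move at their own pace and stop on an object; "squeeze" is the grip in N (left out, the last holds). Time passes only in rows, so rows that repeat a pose let the fingers close. It gives the time, the measured TCP pose, the force and the opening at its end, in the units of the state.
- arm.state(): the state, without advancing time (a new reading comes with each control period).
- eyes.grab_frame(name): name is "side" or "top" or "wrist"; returns a dict with "img" (480x640x3 uint8, red, green, blue), "z_map" (480x640 float32, m along the optical axis (not along the pixel's ray), 0 where there is no reading), "mtx" (3x3 intrinsics, pixels), "rvec" (rotation vector, rad) and "tvec" (3), from world to camera coordinates, as OpenCV has them. Camera axes: x right, y down, z forward; pixel columns grow to the right and rows downward; lengths in m; the calibration is good to about 2 mm. A picture is of the moment at which its call begins.
- job.finish_job(): hands the job in, once; it reports no verdict.
Trained networks look in a picture, given as the dict that the camera call returned (one of the last four; its "shot" number tells which), for a name from the list of things; names that differ only in an ending like _2 or _b are one class to them, and where a whole thing is asked for, a point or a joint stands for the part that bears it (a point fixed in the world has none). Each returns a list of dicts, best first, with "score" (0 to 1); they miss things now and then, are a little off and sometimes report something else, mostly with a low value. They report only what shows in the picture. A call takes as long as a camera call. They do not tell look-alikes from the thing itself.
- spotter.outline_of(picture, target): "pixels" (480x640 bool, what is visible of it) and "rect" ([left, top, right, bottom] in pixels, round what is visible of it).
The state is a dict: "t": time; "joint_pos": joint angles; "dq": joint speeds; "tau": joint torques, N m; "tool_pos": TCP position; "tcp_rot": TCP orientation; "ft_force": force on the tool from outside, world axes, zero at the start; "ft_torque": the same for the moment, N m; "opening": finger opening in m.
Only numpy, scipy, OpenCV 4.12 (cv2) and the standard library are available. Lean on these libraries where they do the work, as an engineer would, in place of code of your own. Each camera call takes 0.05 s, during which the arm holds its last target. There are 200 camera calls.

## Working session

There is one attempt and no reset: what is moved stays moved. The work goes in short steps, Python scripts to look and compute and a tool call to move; the robot and the scene stay as the last step left them, time stands still between calls to the robot, and variables do not carry over. Pictures are saved under pics/ and viewed, about 12 in all and at most 16, crops included, and the job is handed in when it is done.

Besides the shell and the picture viewer there is one more tool, called after "Request:" by a JSON object that holds its "api" and its "payload". move_arm: Moves the arm, as the interface text tells. Its arguments: {"type":"object","properties":{"plan":{"type":"array"},"squeeze":{"type":"number"}},"required":["plan"]}

```bash
mkdir -p pics; ls
cat > h.py <<'E'
import numpy as np, cv2
from workcell import arm, eyes, job, spotter
from scipy.spatial.transform import Rotation as Ro
def world(f, mask=None):
    z=f["z_map"]; v,u=np.nonzero((z>0) if mask is None else (mask&(z>0)))
    d=z[v,u]; K=f["mtx"]
    p=np.c_[(u-K[0,2])/K[0,0]*d,(v-K[1,2])/K[1,1]*d,d]
    R=cv2.Rodrigues(np.array(f["rvec"],float))[0]
    return (p-np.ravel(f["tvec"]))@R, u, v
def save(f,n): cv2.imwrite("pics/"+n,f["img"][:,:,::-1])
E
python3 - <<'E'
from h import *
print(arm.state())
for c in ("top","side"):
    f=eyes.grab_frame(c); save(f,c+"0.png")
    for n in ["bottle_black_mid","bottle_white_mid","bottle_red_mid","jar_blue_mid","coaster_red","coaster_cork_a","coaster_black","glue_stick_mid","water_dropper_mid"]:
        for o in spotter.outline_of(f,n)[:4]:
            p,u,v=world(f,o["pixels"])
            if len(p)<5: continue
            top=p[p[:,2]>np.percentile(p[:,2],90)-0.006]
            print(c,n,round(o["score"],2),[int(r) for r in o["rect"]],"med",np.median(p,0).round(3),"min",np.percentile(p,3,0).round(3),"max",np.percentile(p,97,0).round(3),"rgb",np.median(f["img"][v,u],0))
E
```

```text
pics
{'t': 0.0, 'joint_pos': array([-7.51052236e+01,  6.67676943e+00,  8.26371027e+01,  8.26158438e-04,
        9.07577185e+01, -2.16526630e+00]), 'dq': array([ 0.05001283,  0.10120539, -0.07718643,  0.02878747, -0.06924998,
        0.07007037]), 'tau': array([-1.87600221e-03, -7.31991220e+01, -6.32491350e+01, -1.95594384e-04,
        6.31461371e-03,  1.41388801e-05]), 'tool_pos': array([ 0.19797676, -0.64510364,  0.23051635]), 'tcp_rot': array([-92.82638518,  89.92840461, 104.23366793]), 'ft_force': array([-0.30919459, -0.61450625,  0.10279907]), 'ft_torque': array([ 0.08521194,  0.01876457, -0.02023855]), 'opening': 0.08511724987222076}
top bottle_black_mid 0.84 [373, 154, 389, 177] med [0.847 0.023 0.076] min [0.834 0.001 0.018] max [0.868 0.042 0.122] rgb [142.  60.  78.]
top bottle_black_mid 0.69 [328, 309, 345, 322] med [0.413 0.149 0.08 ] min [0.395 0.128 0.044] max [0.434 0.169 0.123] rgb [74. 30. 27.]
top bottle_white_mid 0.67 [485, 284, 509, 298] med [ 0.484 -0.295  0.063] min [ 0.468 -0.315  0.01 ] max [ 0.504 -0.284  0.102] rgb [92.  87.  82.5]
top bottle_red_mid 0.57 [48
[... 2648 characters left out ...]
]
side jar_blue_mid 0.7 [344, 204, 355, 230] med [0.438 0.243 0.032] min [ 0.413  0.225 -0.   ] max [0.446 0.258 0.059] rgb [ 33.  57. 109.]
side coaster_red 0.6 [318, 242, 337, 251] med [0.581 0.205 0.013] min [0.558 0.18  0.01 ] max [0.605 0.229 0.016] rgb [246.  44.  37.]
side coaster_cork_a 0.77 [293, 239, 312, 254] med [0.594 0.128 0.013] min [0.563 0.101 0.009] max [0.622 0.152 0.016] rgb [215.  156.   95.5]
side coaster_cork_a 0.51 [266, 238, 288, 253] med [0.606 0.047 0.013] min [0.58  0.023 0.009] max [0.631 0.072 0.016] rgb [218. 160.  97.]
side coaster_black 0.47 [237, 238, 260, 252] med [ 0.617 -0.033  0.013] min [ 0.586 -0.059  0.009] max [ 0.645 -0.006  0.016] rgb [37. 34. 32.]
```

Run:
```python
import cv2
a=cv2.imread("pics/top0.png")[130:370,100:540]; cv2.imwrite("pics/top0c.png",cv2.resize(a,(800,436),interpolation=cv2.INTER_CUBIC))
a=cv2.imread("pics/side0.png")[130:340,130:530]; cv2.imwrite("pics/side0c.png",cv2.resize(a,(800,420),interpolation=cv2.INTER_CUBIC))
```

```text
(no output)
```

View pics/top0c.png

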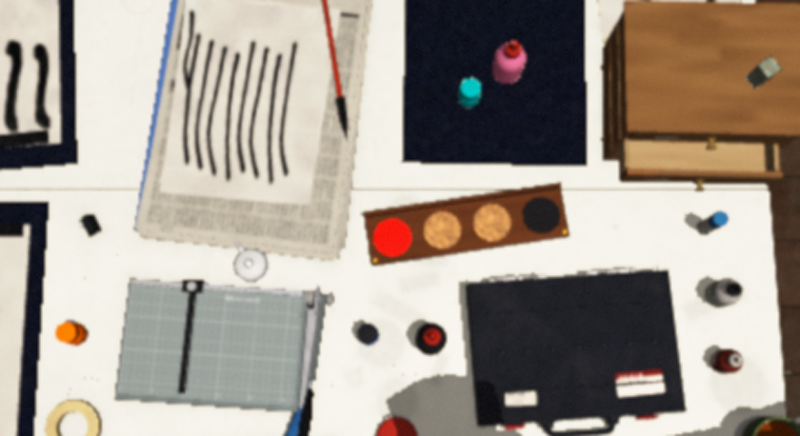

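View pics/side0c.png

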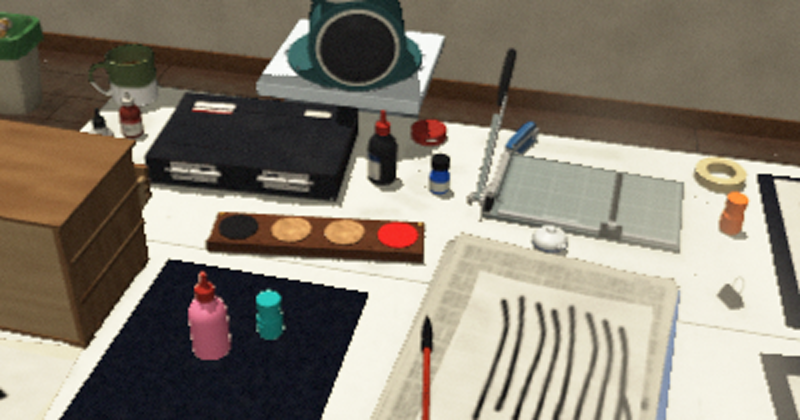

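Top crop (800x436): the black bottle at (431,338) and blue jar at (366,333) stand between case and trimmer. The white bottle at (725,292) and red bottle at (730,360) are right of the case. The rail runs red (391,237) to black (541,215), and the pink bottle and turquoise/orange jars are decoys. Next I measure the clearances and precise centres.

Run:
```python
from h import *
P=[]
for c in ("top","side"):
    f=eyes.grab_frame(c); P.append(world(f)[0])
P=np.vstack(P)
def box(n,x0,x1,y0,y1,z0,z1=9):
    q=P[(P[:,0]>x0)&(P[:,0]<x1)&(P[:,1]>y0)&(P[:,1]<y1)&(P[:,2]>z0)&(P[:,2]<z1)]
    print(n,len(q), q.min(0).round(3),q.max(0).round(3)) if len(q) else print(n,0)
for z in (.03,.06,.09,.12,.15,.18,.21,.25): box("trimmer %.2f"%z,.25,.6,.275,.42,z,z+.03)
box("case",.3,.6,-.26,.115,.035)
box("mug?",.1,.35,-.6,-.25,.03)
box("lamp?",.2,.35,-.2,.3,.03)
box("cabinet side", .55,1.0,-.6,-.2,.1)
# centres as midrange of each thing's points above the table
for n,x,y,h in (("black",.415,.149,.128),("jar",.424,.243,.06),("white",.485,-.298,.11),("red",.383,-.3,.086)):
    q=P[(np.hypot(P[:,0]-x,P[:,1]-y)<.035)&(P[:,2]>h-.02)]
    print(n,len(q),((q.min(0)+q.max(0))/2).round(4),np.ptp(q,axis=0).round(3))
    q=P[(np.hypot(P[:,0]-x,P[:,1]-y)<.04)&(P[:,2]>.012)&(P[:,2]<h*.55)]
    print("  body",len(q),((q.min(0)+q.max(0))/2).round(4),np.ptp(q,axis=0).round(3))
s=arm.state(); print(Ro.from_euler('xyz',s['tcp_rot'],degrees=True).as_matrix().round(3))
```

```text
trimmer 0.03 527 [0.251 0.296 0.03 ] [0.54 0.42 0.06]
trimmer 0.06 175 [0.363 0.309 0.06 ] [0.488 0.337 0.09 ]
trimmer 0.09 150 [0.322 0.312 0.09 ] [0.41  0.329 0.12 ]
trimmer 0.12 123 [0.299 0.315 0.12 ] [0.349 0.333 0.149]
trimmer 0.15 234 [0.254 0.316 0.15 ] [0.321 0.335 0.18 ]
trimmer 0.18 10 [0.254 0.321 0.18 ] [0.269 0.329 0.184]
trimmer 0.21 0
trimmer 0.25 0
case 12436 [ 0.3   -0.234  0.035] [0.532 0.091 0.065]
mug? 8607 [ 0.11 -0.6   0.03] [ 0.315 -0.25   0.621]
lamp? 14672 [ 0.2  -0.2   0.03] [0.35  0.207 0.674]
cabinet side 11467 [ 0.634 -0.396  0.1  ] [ 0.902 -0.2    0.268]
black 50 [0.4182 0.1482 0.1194] [0.024 0.021 0.022]
  body 281 [0.4204 0.1465 0.0412] [0.055 0.05  0.058]
jar 191 [0.428  0.243  0.0552] [0.038 0.033 0.029]
  body 88 [0.4286 0.2434 0.0225] [0.041 0.034 0.021]
white 51 [ 0.4892 -0.3033  0.1008] [0.02  0.018 0.021]
  body 107 [ 0.4876 -0.3023  0.0365] [0.041 0.04  0.048]
red 54 [ 0.3855 -0.3037  0.0775] [0.019 0.018 0.021]
  body 176 [ 0.3899 -0.3041  0.0299] [0.047 0.04  0.035]
[[-0.     0.293 -0.956]
 [-0.    -0.956 -0.293]
 [-1.     0.     0.   ]]
```

```bash
cat >> h.py <<'E'
def go(*targets):
    """print shift(cm)/spin from the current pose for world targets (x,y,z,yaw of tool y)"""
    s=arm.state(); R=Ro.from_euler('xyz',s['tcp_rot'],degrees=True).as_matrix()
    yaw=np.degrees(np.arctan2(R[1,1],R[0,1]))
    print('t',round(s['t'],2),'tcp',s['tool_pos'].round(4),'yaw',yaw.round(1),'F',s['ft_force'].round(1),'open',round(s['opening'],4))
    for x,y,z,w in targets:
        d=R.T@(np.array([x,y,z])-s['tool_pos'])*100
        print((x,y,z,w),'xyz',d.round(2),'spin',-round((w-yaw+180)%360-180,1))
E
python3 - <<'E'
from h import *
go((.5,-.3,.25,-30),(.419,.148,.21,8))
E
```

```text
t 1.1 tcp [ 0.198  -0.6453  0.2313] yaw -72.9 F [-0.2 -0.1  0.4] open 0.0857
(0.5, -0.3, 0.25, -30) xyz [ -1.87 -24.15 -39.  ] spin -42.9
(0.419, 0.148, 0.21, 8) xyz [  2.13 -69.36 -44.4 ] spin -80.9
```

Request:
{"api": "move_arm", "payload": {"plan": [{"hand": 1,"x": -1.9,"y": -24.2,"z": -39,"spin": -43},{"hand": 1,"x": -1.9,"y": -24.2,"z": -39,"spin": -43},{"hand": 1,"x": -1.9,"y": -24.2,"z": -39,"spin": -43},{"hand": 1,"x": -1.9,"y": -24.2,"z": -39,"spin": -43},{"hand": 1,"x": -1.9,"y": -24.2,"z": -39,"spin": -43},{"hand": 1,"x": -1.9,"y": -24.2,"z": -39,"spin": -43},{"hand": 1,"x": -1.9,"y": -24.2,"z": -39,"spin": -43},{"hand": 1,"x": -1.9,"y": -24.2,"z": -39,"spin": -43}], "squeeze": 30}}

```text
t: 2.1
tool_pos: [0.5015, -0.2971, 0.2506]
tcp_rot: [122.6, 90.0, 2.8]
ft_force: [0.1, 0.4, 1.3]
opening: 0.0853
```

Run:
```python
from h import *
go((.419,.148,.21,8))
```

```text
t 2.1 tcp [ 0.5015 -0.2971  0.2506] yaw -29.8 F [0.1 0.4 1.3] open 0.0853
(0.419, 0.148, 0.21, 8) xyz [  4.06 -29.27 -34.53] spin -37.8
```

Request:
{"api": "move_arm", "payload": {"plan": [{"hand": 1,"x": 4,"y": -29.3,"z": -34.5,"spin": -38},{"hand": 1,"x": 4,"y": -29.3,"z": -34.5,"spin": -38},{"hand": 1,"x": 4,"y": -29.3,"z": -34.5,"spin": -38},{"hand": 1,"x": 4,"y": -29.3,"z": -34.5,"spin": -38},{"hand": 1,"x": 4,"y": -29.3,"z": -34.5,"spin": -38},{"hand": 1,"x": 4,"y": -29.3,"z": -34.5,"spin": -38},{"hand": 1,"x": 4,"y": -29.3,"z": -34.5,"spin": -38},{"hand": 1,"x": 4,"y": -29.3,"z": -34.5,"spin": -38}]}}

```text
t: 3.1
tool_pos: [0.4172, 0.148, 0.2101]
tcp_rot: [-166.2, 90.0, 112.0]
ft_force: [0.1, -1.1, 0.1]
opening: 0.0849
```

Run:
```python
from h import *
f=eyes.grab_frame("wrist"); save(f,"w1.png")
for n in ["bottle_black_mid","jar_blue_mid"]:
    for o in spotter.outline_of(f,n)[:3]:
        p,u,v=world(f,o["pixels"]); 
        if len(p)==0: print(n,o['rect']);continue
        t=p[p[:,2]>p[:,2].max()-.02]
        print(n,o['score'],o['rect'],p.min(0).round(3),p.max(0).round(3),'top mid',((t.min(0)+t.max(0))/2).round(4),np.ptp(t,axis=0).round(3))
go((.419,.148,.2,8))
```

```text
bottle_black_mid 0.97 [288.7, 189.7, 351.6, 255.0] [ 0.391  0.104 -0.001] [0.45  0.173 0.131] top mid [0.4182 0.1492 0.1206] [0.011 0.009 0.02 ]
jar_blue_mid 0.9 [327.4, 80.2, 367.0, 128.0] [ 0.409  0.228 -0.   ] [0.447 0.26  0.063] top mid [0.4258 0.2445 0.0549] [0.031 0.031 0.017]
t 3.25 tcp [0.4181 0.1458 0.2103] yaw 8.1 F [ 0.1 -0.2  0.7] open 0.0855
(0.419, 0.148, 0.2, 8) xyz [ 1.03  0.12 -0.21] spin 0.1
```

View pics/w1.png

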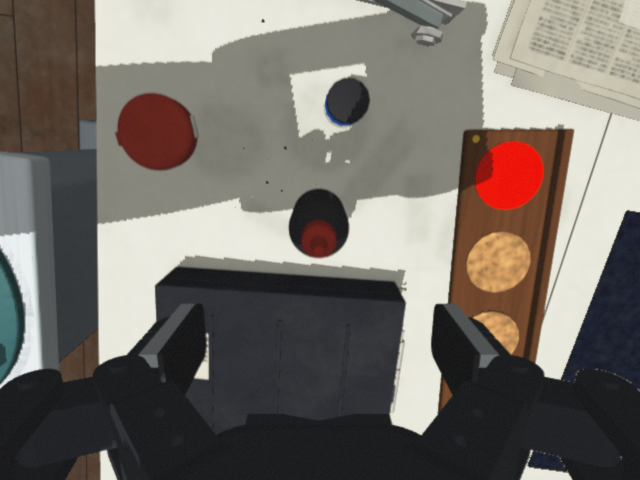

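Wrist view: the black bottle is centred at (318,225), well between the fingers. The jar is at (347,102), and the red coaster at (508,175).

Request:
{"api": "move_arm", "payload": {"plan": [{"hand": 0.6,"x": 5,"y": 0.05,"z": -0.26,"spin": 0},{"hand": 0.5,"x": 10,"y": 0.05,"z": -0.26,"spin": 0},{"hand": 0.5,"x": 13,"y": 0.05,"z": -0.26,"spin": 0},{"hand": 0.5,"x": 15,"y": 0.05,"z": -0.26,"spin": 0},{"hand": 0.5,"x": 15,"y": 0.05,"z": -0.26,"spin": 0},{"hand": 0.4,"x": 15,"y": 0.05,"z": -0.26,"spin": 0},{"hand": 0.3,"x": 15,"y": 0.05,"z": -0.26,"spin": 0},{"hand": 0.25,"x": 15,"y": 0.05,"z": -0.26,"spin": 0}]}}

```text
t: 4.25
tool_pos: [0.4186, 0.1483, 0.061]
tcp_rot: [96.4, 89.9, 14.4]
ft_force: [-0.9, -0.0, -0.2]
opening: 0.0537
```

Run:
```python
from h import *
f=eyes.grab_frame("wrist"); save(f,"w2.png")
go((.4182,.1485,.06,8))
```

```text
t 4.3 tcp [0.4185 0.1483 0.0608] yaw 8.1 F [ 0.4  0.4 -0.1] open 0.0537
(0.4182, 0.1485, 0.06, 8) xyz [ 0.08 -0.03 -0.02] spin 0.1
```

View pics/w2.png

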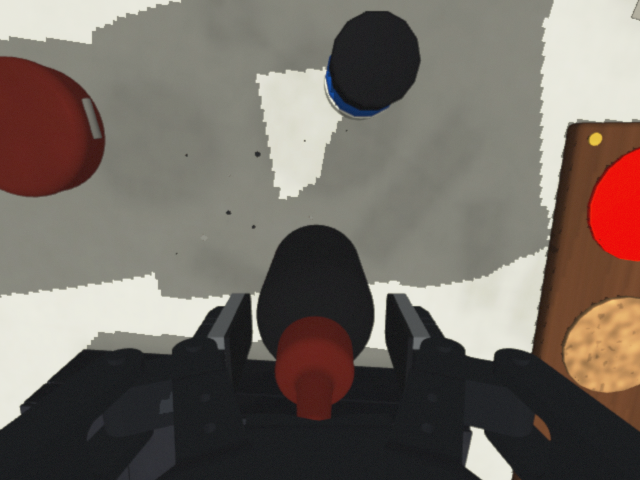

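Bottle sits centred between the pads (opening 54 mm). Closing.

Request:
{"api": "move_arm", "payload": {"plan": [{"hand": 0.15,"x": 0.2,"y": 0,"z": 0,"spin": 0},{"hand": 0.1,"x": 0.2,"y": 0,"z": 0,"spin": 0},{"hand": 0.0,"x": 0.2,"y": 0,"z": 0,"spin": 0},{"hand": -0.2,"x": 0.2,"y": 0,"z": 0,"spin": 0},{"hand": -0.2,"x": 0.2,"y": 0,"z": 0,"spin": 0},{"hand": -0.2,"x": -1,"y": 0,"z": 0,"spin": 0},{"hand": -0.2,"x": -4,"y": 0,"z": 0,"spin": 0},{"hand": -0.2,"x": -8,"y": 0,"z": 0,"spin": 0}]}}

```text
t: 5.3
tool_pos: [0.4178, 0.1482, 0.141]
tcp_rot: [-80.0, 89.9, -162.0]
ft_force: [0.3, 0.1, -1.4]
opening: 0.0465
```

Run:
```python
from h import *
C=[]
for c in ("top","wrist"):
    f=eyes.grab_frame(c); save(f,c+"3.png")
    if c=="wrist":
        for n in ["bottle_black_mid"]:
            for o in spotter.outline_of(f,n)[:1]:
                p,u,v=world(f,o["pixels"]); print(n,o['score'],p.min(0).round(3),p.max(0).round(3))
    for n in ["coaster_red","coaster_cork_a","coaster_black"]:
        for o in spotter.outline_of(f,n)[:2]:
            p,u,v=world(f,o["pixels"])
            if len(p)<20: continue
            (a,b),r=cv2.minEnclosingCircle(p[:,:2].astype(np.float32)); print(c,n,round(o['score'],2),np.round((a,b,r),4),((np.percentile(p,1,0)+np.percentile(p,99,0))/2).round(4))
go()
```

```text
top coaster_red 0.82 [0.5763 0.2066 0.0289] [0.5767 0.2062 0.0147]
top coaster_cork_a 0.81 [0.6007 0.0487 0.0299] [0.6014 0.049  0.0147]
top coaster_cork_a 0.79 [0.5894 0.1277 0.0275] [0.5906 0.1283 0.0143]
top coaster_black 0.59 [ 0.6126 -0.0299  0.0301] [ 0.6145 -0.0295  0.0151]
bottle_black_mid 0.79 [ 0.383  0.026 -0.001] [0.46  0.173 0.216]
wrist coaster_red 0.66 [0.5804 0.207  0.0317] [0.5791 0.2078 0.0153]
wrist coaster_cork_a 0.76 [0.5511 0.1143 0.0962] [0.5512 0.1142 0.1046]
wrist coaster_cork_a 0.7 [0.5925 0.1286 0.0318] [0.5907 0.129  0.0153]
wrist coaster_black 0.69 [0.5423 0.0473 0.1229] [ 0.6015 -0.0356  0.0155]
t 5.75 tcp [0.4179 0.1482 0.1393] yaw 8.1 F [-0.3  0.9 -1.6] open 0.0469
```

View pics/wrist3.png

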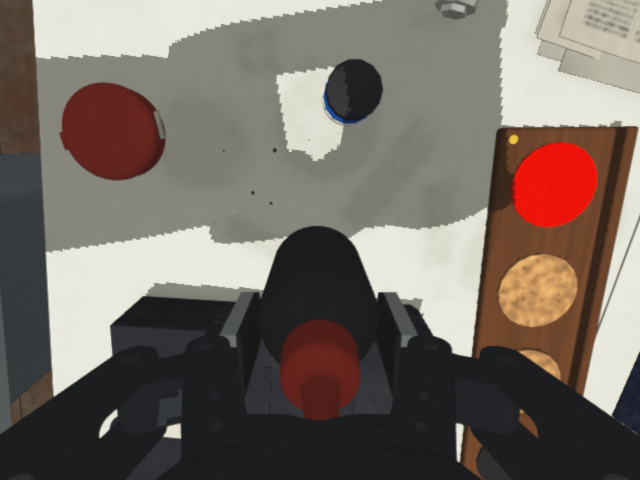

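Run:
```python
from h import *
go((.579,.2075,.14,8),(.579,.2075,.080,8),(.579,.2075,.075,8))
```

```text
t 5.75 tcp [0.4179 0.1482 0.1393] yaw 8.1 F [-0.3  0.9 -1.6] open 0.0469
(0.579, 0.2075, 0.14, 8) xyz [-0.09 16.78 -3.61] spin 0.1
(0.579, 0.2075, 0.08, 8) xyz [ 5.91 16.79 -3.61] spin 0.1
(0.579, 0.2075, 0.075, 8) xyz [ 6.41 16.79 -3.61] spin 0.1
```

Request:
{"api": "move_arm", "payload": {"plan": [{"hand": -0.2,"x": -1,"y": 4,"z": -0.9,"spin": 0},{"hand": -0.2,"x": -1,"y": 9,"z": -1.9,"spin": 0},{"hand": -0.2,"x": -1,"y": 14,"z": -3,"spin": 0},{"hand": -0.2,"x": -1,"y": 16.8,"z": -3.6,"spin": 0},{"hand": -0.2,"x": 1,"y": 16.8,"z": -3.6,"spin": 0},{"hand": -0.2,"x": 4,"y": 16.8,"z": -3.6,"spin": 0},{"hand": -0.2,"x": 5.6,"y": 16.8,"z": -3.6,"spin": 0},{"hand": -0.2,"x": 5.9,"y": 16.8,"z": -3.6,"spin": 0}]}}

```text
t: 6.75
tool_pos: [0.5786, 0.2072, 0.08]
tcp_rot: [-80.6, 89.9, -162.5]
ft_force: [0.1, -0.9, -0.9]
opening: 0.0465
```

Run:
```python
from h import *
f=eyes.grab_frame("wrist"); save(f,"w4.png")
go((.579,.2075,.075,8))
```

```text
t 6.8 tcp [0.5791 0.2073 0.0808] yaw 8.1 F [-0.8  0.  -1.3] open 0.0467
(0.579, 0.2075, 0.075, 8) xyz [ 0.58 -0.   -0.02] spin 0.1
```

View pics/w4.png

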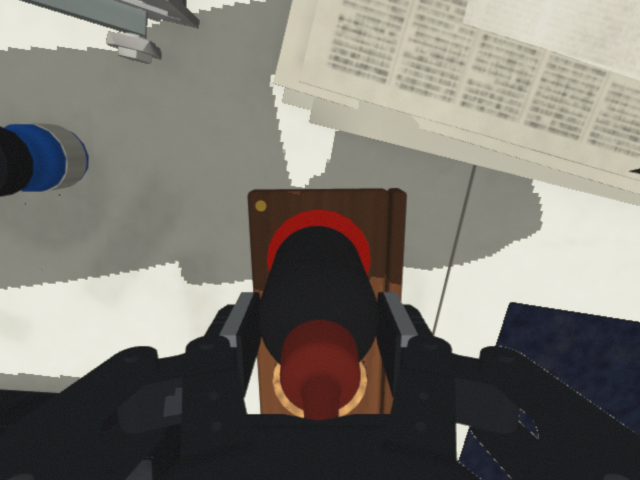

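The bottle is over the red disc, centred left to right. I'll lower it, release and rise.

Request:
{"api": "move_arm", "payload": {"plan": [{"hand": -0.2,"x": 0.3,"y": 0,"z": 0,"spin": 0},{"hand": -0.2,"x": 0.5,"y": 0,"z": 0,"spin": 0},{"hand": -0.2,"x": 0.5,"y": 0,"z": 0,"spin": 0},{"hand": 0.3,"x": 0.5,"y": 0,"z": 0,"spin": 0},{"hand": 0.5,"x": 0.5,"y": 0,"z": 0,"spin": 0},{"hand": 0.5,"x": 0.5,"y": 0,"z": 0,"spin": 0},{"hand": 0.5,"x": -4,"y": 0,"z": 0,"spin": 0},{"hand": 0.5,"x": -10,"y": 0,"z": 0,"spin": 0}]}}

```text
t: 7.8
tool_pos: [0.5789, 0.2073, 0.1813]
tcp_rot: [-81.1, 89.8, -163.1]
ft_force: [0.9, 0.9, 0.3]
opening: 0.0643
```

Run:
```python
from h import *
go((.579,.2075,.25,8),(.487,-.303,.25,-60),(.487,-.303,.21,-90))
```

```text
t 7.8 tcp [0.5789 0.2073 0.1813] yaw 8.1 F [0.9 0.9 0.3] open 0.0643
(0.579, 0.2075, 0.25, 8) xyz [-6.87 -0.01 -0.02] spin 0.1
(0.487, -0.303, 0.25, -60) xyz [ -6.81 -16.28  49.24] spin 68.1
(0.487, -0.303, 0.21, -90) xyz [ -2.81 -16.26  49.24] spin 98.1
```

Request:
{"api": "move_arm", "payload": {"plan": [{"hand": 1,"x": -4,"y": 0,"z": 2,"spin": 5},{"hand": 1,"x": -4,"y": -16.3,"z": 49.2,"spin": 98},{"hand": 1,"x": -4,"y": -16.3,"z": 49.2,"spin": 98},{"hand": 1,"x": -4,"y": -16.3,"z": 49.2,"spin": 98},{"hand": 1,"x": -4,"y": -16.3,"z": 49.2,"spin": 98},{"hand": 1,"x": -4,"y": -16.3,"z": 49.2,"spin": 98},{"hand": 1,"x": -4,"y": -16.3,"z": 49.2,"spin": 98},{"hand": 1,"x": -4,"y": -16.3,"z": 49.2,"spin": 98}]}}

```text
t: 8.8
tool_pos: [0.4982, -0.2437, 0.2216]
tcp_rot: [141.7, 90.0, -20.8]
ft_force: [0.5, -0.0, -0.2]
opening: 0.0854
```

Run:
```python
from h import *
go((.488,-.303,.21,-90))
```

```text
t 8.8 tcp [ 0.4982 -0.2437  0.2216] yaw -72.5 F [ 0.5 -0.  -0.2] open 0.0854
(0.488, -0.303, 0.21, -90) xyz [1.16 5.35 2.76] spin 17.5
```

Request:
{"api": "move_arm", "payload": {"plan": [{"hand": 1,"x": 1.2,"y": 5.3,"z": 2.7,"spin": 17.5},{"hand": 1,"x": 1.2,"y": 5.3,"z": 2.7,"spin": 17.5},{"hand": 1,"x": 1.2,"y": 5.3,"z": 2.7,"spin": 17.5},{"hand": 1,"x": 1.2,"y": 5.3,"z": 2.7,"spin": 17.5}]}}

```text
t: 9.3
tool_pos: [0.4898, -0.3, 0.2096]
tcp_rot: [155.8, 90.0, -23.6]
ft_force: [0.5, -0.2, 0.7]
opening: 0.0853
```

```bash
cat >> h.py <<'E'
def near(f,names):
    for n in names:
        for o in spotter.outline_of(f,n)[:2]:
            p,u,v=world(f,o["pixels"])
            if len(p)<20: print(n,o['score'],o['rect']); continue
            z=np.percentile(p[:,2],99); t=p[(p[:,2]>z-.02)&(p[:,2]<z+.01)]
            print(n,round(o['score'],2),np.round(o['rect']),'zmax',z.round(3),'top mid',((t.min(0)+t.max(0))/2).round(4),np.ptp(t,axis=0).round(3))
E
python3 - <<'E'
from h import *
f=eyes.grab_frame("wrist"); save(f,"w5.png")
near(f,["bottle_white_mid","bottle_red_mid"])
f=eyes.grab_frame("top"); near(f,["bottle_black_mid"])
go((.488,-.303,.041,-90))
E
```

```text
bottle_white_mid 0.95 [300. 195. 352. 256.] zmax 0.111 top mid [ 0.4896 -0.3049  0.1014] [0.019 0.019 0.021]
bottle_white_mid 0.46 [  1.  26.  29. 102.] zmax 0.017 top mid [ 0.6134 -0.0464  0.0143] [0.056 0.028 0.008]
bottle_red_mid 0.89 [304. 305. 346. 364.] zmax 0.086 top mid [ 0.3867 -0.3052  0.0765] [0.017 0.018 0.022]
bottle_red_mid 0.62 [290.  62. 327. 109.] zmax 0.09 top mid [ 0.5963 -0.2907  0.0813] [0.024 0.024 0.022]
bottle_black_mid 0.86 [310. 250. 327. 268.] zmax 0.141 top mid [0.5769 0.2066 0.1355] [0.019 0.022 0.029]
bottle_black_mid 0.71 [372. 155. 392. 178.] zmax 0.131 top mid [0.8536 0.0194 0.1224] [0.014 0.017 0.023]
t 9.55 tcp [ 0.4898 -0.3     0.2095] yaw -89.5 F [ 0.3  0.1 -0.1] open 0.0853
(0.488, -0.303, 0.041, -90) xyz [16.85  0.29  0.18] spin 0.5
```

View pics/w5.png

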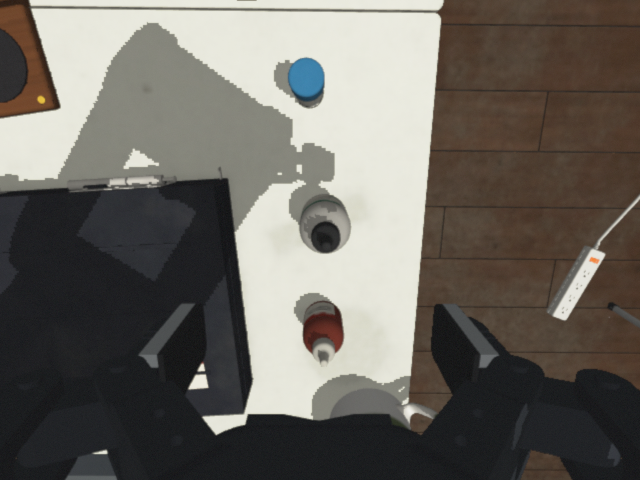

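Wrist view: white bottle at (325,225), red at (323,333), glue stick at (306,78), case edge at x≈235. The left finger has room.

Request:
{"api": "move_arm", "payload": {"plan": [{"hand": 0.5,"x": 3,"y": 0.4,"z": 0.05,"spin": 0.5},{"hand": 0.5,"x": 8,"y": 0.4,"z": 0.05,"spin": 0.5},{"hand": 0.5,"x": 13,"y": 0.4,"z": 0.05,"spin": 0.5},{"hand": 0.5,"x": 15.5,"y": 0.4,"z": 0.05,"spin": 0.5},{"hand": 0.4,"x": 16.6,"y": 0.4,"z": 0.05,"spin": 0.5},{"hand": 0.25,"x": 16.6,"y": 0.4,"z": 0.05,"spin": 0.5},{"hand": 0.15,"x": 16.6,"y": 0.4,"z": 0.05,"spin": 0.5},{"hand": 0.12,"x": 16.6,"y": 0.4,"z": 0.05,"spin": 0.5}]}}

```text
t: 10.55
tool_pos: [0.4895, -0.3048, 0.0445]
tcp_rot: [145.3, 89.9, -34.8]
ft_force: [-0.5, -0.2, 0.5]
opening: 0.0478
```

Run:
```python
from h import *
f=eyes.grab_frame("wrist"); save(f,"w6.png")
go((.4892,-.304,.042,-90))
```

```text
t 10.6 tcp [ 0.4894 -0.3047  0.0443] yaw -90.1 F [-0.5  0.2  0.7] open 0.048
(0.4892, -0.304, 0.042, -90) xyz [ 0.23 -0.07  0.02] spin -0.1
```

View pics/w6.png

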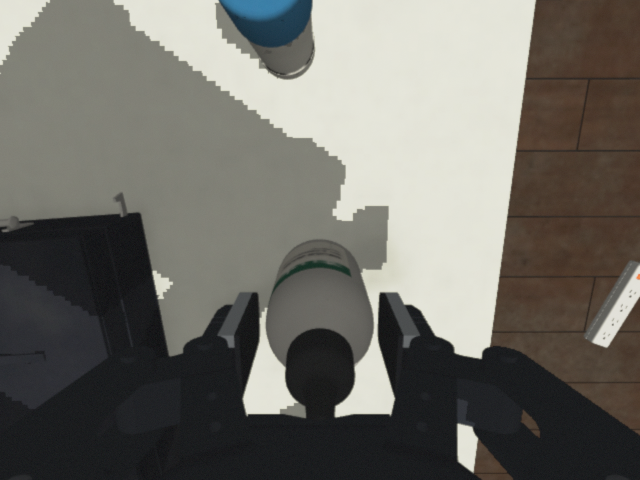

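Centred. Close, then lift.

Request:
{"api": "move_arm", "payload": {"plan": [{"hand": 0.0,"x": 0.2,"y": 0,"z": 0,"spin": 0},{"hand": -0.05,"x": 0.2,"y": 0,"z": 0,"spin": 0},{"hand": -0.3,"x": 0.2,"y": 0,"z": 0,"spin": 0},{"hand": -0.3,"x": 0.2,"y": 0,"z": 0,"spin": 0},{"hand": -0.3,"x": 0.2,"y": 0,"z": 0,"spin": 0},{"hand": -0.3,"x": -1,"y": 0,"z": 0,"spin": 0},{"hand": -0.3,"x": -5,"y": 0,"z": 0,"spin": 0},{"hand": -0.3,"x": -11,"y": 0,"z": 0,"spin": 0}]}}

```text
t: 11.6
tool_pos: [0.4883, -0.3039, 0.1535]
tcp_rot: [-35.1, 89.8, 144.7]
ft_force: [0.8, -0.2, -1.0]
opening: 0.0418
```

Run:
```python
from h import *
go((.5,-.1,.17,-60),(.5903,.1283,.14,8))
```

```text
t 11.6 tcp [ 0.4883 -0.3039  0.1535] yaw -90.1 F [ 0.8 -0.2 -1. ] open 0.0418
(0.5, -0.1, 0.17, -60) xyz [ -1.62 -20.4   -1.12] spin -30.1
(0.5903, 0.1283, 0.14, 8) xyz [  1.4  -43.24 -10.1 ] spin -98.1
```

Request:
{"api": "move_arm", "payload": {"plan": [{"hand": -0.3,"x": -2,"y": -43.2,"z": -10.1,"spin": -98},{"hand": -0.3,"x": -2,"y": -43.2,"z": -10.1,"spin": -98},{"hand": -0.3,"x": -2,"y": -43.2,"z": -10.1,"spin": -98},{"hand": -0.3,"x": -2,"y": -43.2,"z": -10.1,"spin": -98},{"hand": -0.3,"x": -2,"y": -43.2,"z": -10.1,"spin": -98},{"hand": -0.3,"x": -2,"y": -43.2,"z": -10.1,"spin": -98},{"hand": -0.3,"x": -2,"y": -43.2,"z": -10.1,"spin": -98},{"hand": -0.3,"x": -2,"y": -43.2,"z": -10.1,"spin": -98}]}}

```text
t: 12.6
tool_pos: [0.5912, 0.1308, 0.1737]
tcp_rot: [-161.3, 90.0, 105.1]
ft_force: [0.0, -0.7, -0.4]
opening: 0.042
```

Run:
```python
from h import *
go((.5903,.1283,.17,8),(.5903,.1283,.064,8))
```

```text
t 12.6 tcp [0.5912 0.1308 0.1737] yaw -3.6 F [ 0.  -0.7 -0.4] open 0.042
(0.5903, 0.1283, 0.17, 8) xyz [ 0.37 -0.07  0.26] spin -11.6
(0.5903, 0.1283, 0.064, 8) xyz [10.97 -0.07  0.27] spin -11.6
```

Request:
{"api": "move_arm", "payload": {"plan": [{"hand": -0.3,"x": 0,"y": 0,"z": 0.1,"spin": -6},{"hand": -0.3,"x": 1,"y": 0,"z": 0.1,"spin": -11.6},{"hand": -0.3,"x": 5,"y": 0,"z": 0.1,"spin": -11.6},{"hand": -0.3,"x": 8,"y": 0,"z": 0.1,"spin": -11.6},{"hand": -0.3,"x": 10.5,"y": 0,"z": 0.1,"spin": -11.6},{"hand": -0.3,"x": 10.5,"y": 0,"z": 0.1,"spin": -11.6}]}}

```text
t: 13.35
tool_pos: [0.59, 0.1261, 0.067]
tcp_rot: [-88.6, 89.8, -171.2]
ft_force: [0.0, 0.0, -0.8]
opening: 0.0416
```

Run:
```python
from h import *
f=eyes.grab_frame("wrist")
go((.5903,.1283,.0578,8))
```

```text
t 13.4 tcp [0.5909 0.1262 0.0686] yaw 7.4 F [-0.2 -0.1 -1.6] open 0.0419
(0.5903, 0.1283, 0.0578, 8) xyz [ 1.08 -0.03 -0.21] spin -0.6
```

Request:
{"api": "move_arm", "payload": {"plan": [{"hand": -0.3,"x": 0.4,"y": 0,"z": -0.2,"spin": -0.6},{"hand": -0.3,"x": 0.8,"y": 0,"z": -0.2,"spin": -0.6},{"hand": -0.3,"x": 1.0,"y": 0,"z": -0.2,"spin": -0.6},{"hand": -0.3,"x": 1.0,"y": 0,"z": -0.2,"spin": -0.6},{"hand": 0.1,"x": 1.0,"y": 0,"z": -0.2,"spin": -0.6},{"hand": 0.4,"x": 1.0,"y": 0,"z": -0.2,"spin": -0.6},{"hand": 0.4,"x": 1.0,"y": 0,"z": -0.2,"spin": -0.6},{"hand": 0.4,"x": -4,"y": 0,"z": -0.2,"spin": -0.6}]}}

```text
t: 14.4
tool_pos: [0.589, 0.1279, 0.1053]
tcp_rot: [-88.5, 89.6, -170.5]
ft_force: [0.9, 1.2, 0.0]
opening: 0.06
```

Request:
{"api": "move_arm", "payload": {"plan": [{"hand": 0.4,"x": -4,"y": 0,"z": 0,"spin": 0},{"hand": 0.4,"x": -10,"y": 0,"z": 0,"spin": 0},{"hand": 0.4,"x": -10,"y": 0,"z": 0,"spin": 0}]}}

```text
t: 14.78
tool_pos: [0.5923, 0.1285, 0.2138]
tcp_rot: [91.7, 89.6, 9.7]
ft_force: [-0.3, -0.9, -0.4]
opening: 0.0598
```

Run:
```python
from h import *
f=eyes.grab_frame("wrist"); near(f,["bottle_white_mid","coaster_cork_a"])
go((.4,-.29,.23,-90),(.3867,-.304,.2,-90))
```

```text
bottle_white_mid 0.93 [290. 196. 345. 260.] zmax 0.126 top mid [0.5916 0.1277 0.1167] [0.02  0.02  0.022]
coaster_cork_a 0.93 [281. 183. 348. 231.] zmax 0.027 top mid [0.5912 0.1353 0.0222] [0.06  0.046 0.023]
coaster_cork_a 0.86 [283. 267. 350. 325.] zmax 0.017 top mid [0.6035 0.0492 0.0147] [0.059 0.06  0.007]
t 14.93 tcp [0.5905 0.1282 0.2075] yaw 8.0 F [ 0.3  0.1 -0.7] open 0.06
(0.4, -0.29, 0.23, -90) xyz [ -2.23 -24.69  38.76] spin 98.0
(0.3867, -0.304, 0.2, -90) xyz [  0.77 -26.2   39.96] spin 98.0
```

White stands well. Now the red bottle.

Request:
{"api": "move_arm", "payload": {"plan": [{"hand": 0.6,"x": -1.5,"y": -25.5,"z": 39.5,"spin": 97},{"hand": 0.6,"x": -1.5,"y": -25.5,"z": 39.5,"spin": 97},{"hand": 0.6,"x": -1.5,"y": -25.5,"z": 39.5,"spin": 97},{"hand": 0.6,"x": -1.5,"y": -25.5,"z": 39.5,"spin": 97},{"hand": 0.6,"x": -1.5,"y": -25.5,"z": 39.5,"spin": 97},{"hand": 0.6,"x": -1.5,"y": -25.5,"z": 39.5,"spin": 97},{"hand": 0.6,"x": -1.5,"y": -25.5,"z": 39.5,"spin": 97},{"hand": 0.6,"x": -1.5,"y": -25.5,"z": 39.5,"spin": 97}]}}

```text
t: 15.92
tool_pos: [0.3915, -0.3004, 0.2219]
tcp_rot: [-45.3, 89.9, 146.3]
ft_force: [0.6, -0.1, 0.3]
opening: 0.0686
```

Request:
{"api": "move_arm", "payload": {"plan": [{"hand": 0.6,"x": 0,"y": 0,"z": 0,"spin": 0}]}}

```text
t: 16.05
tool_pos: [0.392, -0.2998, 0.2217]
tcp_rot: [-48.0, 89.9, 143.8]
ft_force: [0.2, 0.6, 0.3]
opening: 0.068
```

Run:
```python
from h import *
f=eyes.grab_frame("wrist"); save(f,"w7.png"); near(f,["bottle_red_mid"])
go((.3865,-.3045,.2,-90),(.3865,-.3045,.026,-90))
```

```text
bottle_red_mid 0.97 [302. 204. 348. 250.] zmax 0.086 top mid [ 0.3855 -0.3049  0.077 ] [0.019 0.019 0.022]
t 16.15 tcp [ 0.393  -0.2982  0.2221] yaw -77.9 F [0.2 0.1 0.1] open 0.0682
(0.3865, -0.3045, 0.2, -90) xyz [2.21 0.49 0.77] spin 12.1
(0.3865, -0.3045, 0.026, -90) xyz [19.61  0.51  0.75] spin 12.1
```

Request:
{"api": "move_arm", "payload": {"plan": [{"hand": 0.5,"x": 2,"y": 0.5,"z": 0.75,"spin": 10},{"hand": 0.5,"x": 6,"y": 0.5,"z": 0.75,"spin": 12},{"hand": 0.5,"x": 9,"y": 0.5,"z": 0.75,"spin": 12},{"hand": 0.5,"x": 9,"y": 0.5,"z": 0.75,"spin": 12}]}}

```text
t: 16.65
tool_pos: [0.3866, -0.3032, 0.131]
tcp_rot: [-43.1, 89.8, 137.2]
ft_force: [1.0, -0.2, 0.3]
opening: 0.0642
```

Run:
```python
from h import *
f=eyes.grab_frame("wrist"); save(f,"w8.png"); near(f,["bottle_red_mid"])
go((.386,-.3047,.026,-90))
p=world(f)[0]; q=p[(p[:,2]>.09)&(p[:,2]<.11)&(p[:,0]<.4)&(p[:,1]<-.25)&(p[:,1]>-.4)]; print(q.min(0),q.max(0)) if len(q) else 0
```

```text
bottle_red_mid 0.97 [291. 213. 354. 279.] zmax 0.086 top mid [ 0.3856 -0.3051  0.077 ] [0.019 0.019 0.022]
t 16.75 tcp [ 0.3875 -0.3044  0.1342] yaw -89.8 F [ 0.1 -0.7 -0. ] open 0.0639
(0.386, -0.3047, 0.026, -90) xyz [10.82  0.03  0.16] spin 0.2
```

View pics/w8.png

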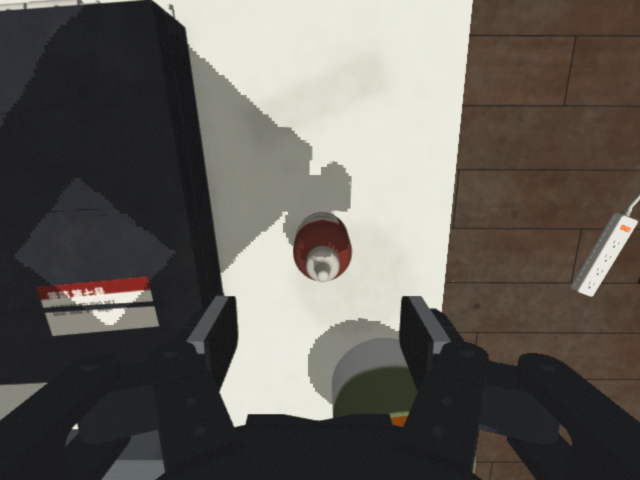

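Run:
```python
from h import *
for c in ("wrist","top"):
    f=eyes.grab_frame(c); p,u,v=world(f)
    m=(p[:,0]<.36)&(p[:,0]>.2)&(p[:,1]<-.27)&(p[:,1]>-.42)&(p[:,2]>.012)&(p[:,2]<.125)
    if c=="wrist": m&=(u>330)&(u<415)&(v>330)&(v<418)
    q=p[m]
    print(c,len(q))
    for z in (.012,.03,.05,.07,.09,.11):
        k=q[(q[:,2]>=z)&(q[:,2]<z+.02)]
        if len(k)>3: print(z,k.min(0).round(3),k.max(0).round(3))
```

```text
wrist 5168
0.012 [ 0.268 -0.367  0.012] [ 0.304 -0.314  0.032]
0.03 [ 0.266 -0.367  0.03 ] [ 0.304 -0.314  0.05 ]
0.05 [ 0.266 -0.367  0.05 ] [ 0.305 -0.314  0.07 ]
0.07 [ 0.285 -0.365  0.07 ] [ 0.305 -0.32   0.09 ]
top 78
0.012 [ 0.294 -0.408  0.02 ] [ 0.302 -0.403  0.032]
0.03 [ 0.294 -0.415  0.031] [ 0.305 -0.404  0.049]
0.05 [ 0.295 -0.418  0.053] [ 0.305 -0.411  0.07 ]
0.07 [ 0.282 -0.415  0.071] [ 0.303 -0.382  0.086]
```

Mug edge at x=0.305 clears the gripper. Descending.

Request:
{"api": "move_arm", "payload": {"plan": [{"hand": 0.4,"x": 4,"y": 0.03,"z": 0.16,"spin": 0},{"hand": 0.4,"x": 8,"y": 0.03,"z": 0.16,"spin": 0},{"hand": 0.3,"x": 10.6,"y": 0.03,"z": 0.16,"spin": 0},{"hand": 0.1,"x": 10.6,"y": 0.03,"z": 0.16,"spin": 0},{"hand": 0.0,"x": 10.6,"y": 0.03,"z": 0.16,"spin": 0},{"hand": -0.05,"x": 10.6,"y": 0.03,"z": 0.16,"spin": 0},{"hand": -0.15,"x": 10.6,"y": 0.03,"z": 0.16,"spin": 0},{"hand": -0.4,"x": 10.6,"y": 0.03,"z": 0.16,"spin": 0}]}}

```text
t: 17.85
tool_pos: [0.3861, -0.3057, 0.029]
tcp_rot: [140.8, 89.9, -39.1]
ft_force: [-0.8, 1.1, 7.5]
opening: 0.0381
```

Run:
```python
from h import *
f=eyes.grab_frame("wrist"); save(f,"w9.png")
go()
```

```text
t 17.9 tcp [ 0.3861 -0.3057  0.0291] yaw -89.9 F [-1.4  0.8  7.4] open 0.0381
```

View pics/w9.png

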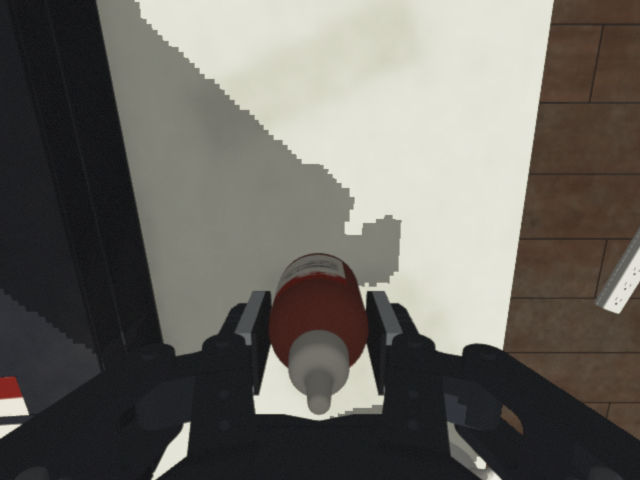

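Gripped, centred. Lift.

Request:
{"api": "move_arm", "payload": {"plan": [{"hand": -0.4,"x": -0.5,"y": 0,"z": 0,"spin": 0},{"hand": -0.4,"x": -4,"y": 0,"z": 0,"spin": 0},{"hand": -0.4,"x": -10,"y": 0,"z": 0,"spin": 0},{"hand": -0.4,"x": -14,"y": 0,"z": 0,"spin": 0}]}}

```text
t: 18.4
tool_pos: [0.3855, -0.3054, 0.1706]
tcp_rot: [137.8, 89.9, -42.1]
ft_force: [1.0, 0.3, -2.7]
opening: 0.0382
```

Run:
```python
from h import *
go((.6018,.0491,.17,8))
```

```text
t 18.4 tcp [ 0.3855 -0.3054  0.1706] yaw -89.9 F [ 1.   0.3 -2.7] open 0.0382
(0.6018, 0.0491, 0.17, 8) xyz [  0.04 -35.42 -21.66] spin -97.9
```

Request:
{"api": "move_arm", "payload": {"plan": [{"hand": -0.4,"x": 0,"y": -35.4,"z": -21.7,"spin": -98},{"hand": -0.4,"x": 0,"y": -35.4,"z": -21.7,"spin": -98},{"hand": -0.4,"x": 0,"y": -35.4,"z": -21.7,"spin": -98},{"hand": -0.4,"x": 0,"y": -35.4,"z": -21.7,"spin": -98},{"hand": -0.4,"x": 0,"y": -35.4,"z": -21.7,"spin": -98},{"hand": -0.4,"x": 0,"y": -35.4,"z": -21.7,"spin": -98},{"hand": -0.4,"x": 0,"y": -35.4,"z": -21.7,"spin": -98},{"hand": -0.4,"x": 0,"y": -35.4,"z": -21.7,"spin": -98}]}}

```text
t: 19.4
tool_pos: [0.6028, 0.0515, 0.1673]
tcp_rot: [-119.5, 90.0, 147.0]
ft_force: [-0.3, -0.6, -1.2]
opening: 0.0383
```

Request:
{"api": "move_arm", "payload": {"plan": [{"hand": -0.4,"x": 0,"y": 0,"z": 0,"spin": -10},{"hand": -0.4,"x": 0,"y": 0,"z": 0,"spin": -10}]}}

```text
t: 19.65
tool_pos: [0.602, 0.0491, 0.1677]
tcp_rot: [76.3, 90.0, -7.7]
ft_force: [0.6, -0.8, -0.8]
opening: 0.0383
```

Run:
```python
from h import *
go((.6018,.0491,.050,8),(.6018,.0491,.0445,8))
```

```text
t 19.65 tcp [0.602  0.0491 0.1677] yaw 6.0 F [ 0.6 -0.8 -0.8] open 0.0383
(0.6018, 0.0491, 0.05, 8) xyz [11.77 -0.02  0.  ] spin -2.0
(0.6018, 0.0491, 0.0445, 8) xyz [12.32 -0.02  0.  ] spin -2.0
```

Request:
{"api": "move_arm", "payload": {"plan": [{"hand": -0.4,"x": 4,"y": 0,"z": 0,"spin": -2},{"hand": -0.4,"x": 8,"y": 0,"z": 0,"spin": -2},{"hand": -0.4,"x": 11,"y": 0,"z": 0,"spin": -2},{"hand": -0.4,"x": 11.6,"y": 0,"z": 0,"spin": -2},{"hand": -0.4,"x": 11.6,"y": 0,"z": 0,"spin": -2}]}}

```text
t: 20.27
tool_pos: [0.6023, 0.049, 0.0522]
tcp_rot: [86.4, 90.0, 4.3]
ft_force: [0.4, 0.3, -0.9]
opening: 0.0383
```

Run:
```python
from h import *
go((.6018,.0491,.0447,8))
```

```text
t 20.27 tcp [0.6023 0.049  0.0522] yaw 7.9 F [ 0.4  0.3 -0.9] open 0.0383
(0.6018, 0.0491, 0.0447, 8) xyz [ 0.75 -0.05 -0.02] spin -0.1
```

Request:
{"api": "move_arm", "payload": {"plan": [{"hand": -0.4,"x": 0.4,"y": 0,"z": 0,"spin": 0},{"hand": -0.4,"x": 0.7,"y": 0,"z": 0,"spin": 0},{"hand": -0.4,"x": 0.75,"y": 0,"z": 0,"spin": 0},{"hand": -0.4,"x": 0.75,"y": 0,"z": 0,"spin": 0},{"hand": 0.0,"x": 0.75,"y": 0,"z": 0,"spin": 0},{"hand": 0.3,"x": 0.75,"y": 0,"z": 0,"spin": 0},{"hand": 0.3,"x": 0.75,"y": 0,"z": 0,"spin": 0},{"hand": 0.3,"x": -3,"y": 0,"z": 0,"spin": 0}]}}

```text
t: 21.28
tool_pos: [0.6005, 0.049, 0.0789]
tcp_rot: [-95.8, 89.7, -177.8]
ft_force: [0.2, 0.1, 0.8]
opening: 0.0556
```

Request:
{"api": "move_arm", "payload": {"plan": [{"hand": 0.3,"x": -4,"y": 0,"z": 0,"spin": 0},{"hand": 0.3,"x": -10,"y": 0,"z": 0,"spin": 0},{"hand": 0.3,"x": -14,"y": 0,"z": 0,"spin": 0},{"hand": 0.3,"x": -14,"y": 0,"z": 0,"spin": 0}]}}

```text
t: 21.78
tool_pos: [0.603, 0.0491, 0.2251]
tcp_rot: [84.1, 89.7, 2.1]
ft_force: [0.1, 0.2, -0.3]
opening: 0.0557
```

Run:
```python
from h import *
f=eyes.grab_frame("wrist"); near(f,["bottle_red_mid","bottle_white_mid","bottle_black_mid","coaster_black"])
go((.4265,.2435,.22,8))
```

```text
bottle_red_mid 0.68 [292. 198. 340. 246.] zmax 0.101 top mid [0.6032 0.048  0.0924] [0.019 0.019 0.022]
bottle_white_mid 0.59 [290.  94. 345. 151.] zmax 0.126 top mid [0.5918 0.1273 0.1164] [0.02  0.019 0.021]
bottle_black_mid 0.92 [539. 252. 639. 336.] zmax 0.109 top mid [0.8544 0.0211 0.1006] [0.016 0.025 0.022]
bottle_black_mid 0.75 [282.   0. 351.  49.] zmax 0.108 top mid [0.5804 0.1952 0.0997] [0.041 0.02  0.024]
coaster_black 0.62 [289. 262. 348. 322.] zmax 0.018 top mid [ 0.6156 -0.0301  0.0146] [0.06  0.061 0.007]
t 22.02 tcp [0.6016 0.049  0.2197] yaw 8.0 F [ 0.4  0.7 -0.4] open 0.0553
(0.4265, 0.2435, 0.22, 8) xyz [ 1.000e-02 -1.463e+01 -2.169e+01] spin 0.0
```

Request:
{"api": "move_arm", "payload": {"plan": [{"hand": 0.5,"x": 0,"y": -14.6,"z": -21.7,"spin": 0},{"hand": 0.5,"x": 0,"y": -14.6,"z": -21.7,"spin": 0},{"hand": 0.5,"x": 0,"y": -14.6,"z": -21.7,"spin": 0},{"hand": 0.5,"x": 0,"y": -14.6,"z": -21.7,"spin": 0},{"hand": 0.5,"x": 0,"y": -14.6,"z": -21.7,"spin": 0},{"hand": 0.5,"x": 0,"y": -14.6,"z": -21.7,"spin": 0},{"hand": 0.5,"x": 2,"y": -14.6,"z": -21.7,"spin": 0},{"hand": 0.5,"x": 2,"y": -14.6,"z": -21.7,"spin": 0}]}}

```text
t: 23.02
tool_pos: [0.4272, 0.2424, 0.1986]
tcp_rot: [-69.8, 89.8, -151.9]
ft_force: [0.3, -0.8, -0.8]
opening: 0.0642
```

Run:
```python
from h import *
f=eyes.grab_frame("wrist"); near(f,["jar_blue_mid"])
p,u,v=world(f); q=p[(p[:,0]>.37)&(p[:,0]<.48)&(p[:,1]>.28)&(p[:,1]<.35)&(p[:,2]>.09)&(p[:,2]<.15)]
print(len(q), q.min(0) if len(q) else '')
go((.4265,.2440,.028,8))
```

```text
jar_blue_mid 0.79 [298. 196. 334. 248.] zmax 0.062 top mid [0.4261 0.2451 0.0547] [0.031 0.031 0.017]
1126 [0.37001753 0.3140584  0.09001616]
t 23.12 tcp [0.4275 0.2429 0.2006] yaw 7.9 F [ 1.6 -0.2  0.4] open 0.0641
(0.4265, 0.244, 0.028, 8) xyz [17.26 -0.06 -0.13] spin -0.1
```

Request:
{"api": "move_arm", "payload": {"plan": [{"hand": 0.4,"x": 5,"y": -0.05,"z": -0.15,"spin": 4},{"hand": 0.4,"x": 10,"y": -0.05,"z": -0.15,"spin": 6},{"hand": 0.4,"x": 14,"y": -0.05,"z": -0.15,"spin": 6},{"hand": 0.3,"x": 16.8,"y": -0.05,"z": -0.15,"spin": 6},{"hand": 0.2,"x": 17,"y": -0.05,"z": -0.15,"spin": 6},{"hand": 0.1,"x": 17,"y": -0.05,"z": -0.15,"spin": 6},{"hand": 0.0,"x": 17,"y": -0.05,"z": -0.15,"spin": 6},{"hand": -0.05,"x": 17,"y": -0.05,"z": -0.15,"spin": 6}]}}

```text
t: 24.12
tool_pos: [0.4269, 0.2452, 0.0323]
tcp_rot: [115.4, 89.9, 27.4]
ft_force: [-0.7, 0.7, -0.6]
opening: 0.0409
```

Run:
```python
from h import *
f=eyes.grab_frame("wrist"); save(f,"w10.png")
go((.4263,.2447,.028,2))
```

```text
t 24.18 tcp [0.4268 0.2452 0.0321] yaw 2.0 F [0.3 0.3 0.3] open 0.0406
(0.4263, 0.2447, 0.028, 2) xyz [ 0.41 -0.06  0.05] spin 0.0
```

View pics/w10.png

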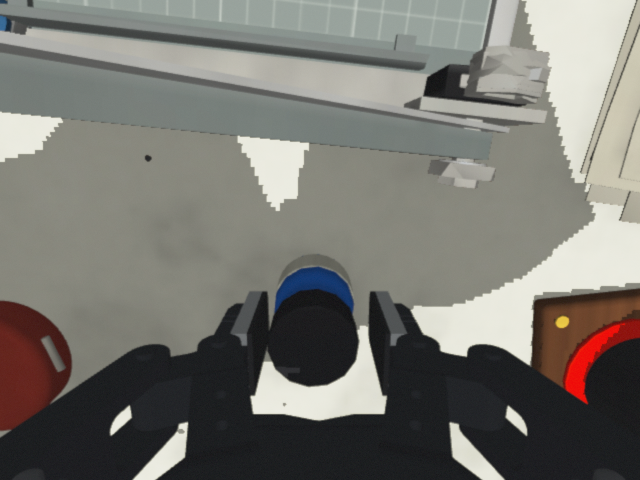

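Jar centred between pads, clear of the trimmer. Close and lift.

Request:
{"api": "move_arm", "payload": {"plan": [{"hand": -0.1,"x": 0.4,"y": 0,"z": 0,"spin": 0},{"hand": -0.15,"x": 0.4,"y": 0,"z": 0,"spin": 0},{"hand": -0.25,"x": 0.4,"y": 0,"z": 0,"spin": 0},{"hand": -0.5,"x": 0.4,"y": 0,"z": 0,"spin": 0},{"hand": -0.5,"x": 0.4,"y": 0,"z": 0,"spin": 0},{"hand": -0.5,"x": -1,"y": 0,"z": 0,"spin": 0},{"hand": -0.5,"x": -6,"y": 0,"z": 0,"spin": 0},{"hand": -0.5,"x": -12,"y": 0,"z": 0,"spin": 0}]}}

```text
t: 25.18
tool_pos: [0.4259, 0.2447, 0.153]
tcp_rot: [-66.1, 89.9, -154.1]
ft_force: [0.9, -0.0, -0.4]
opening: 0.0315
```

Request:
{"api": "move_arm", "payload": {"plan": [{"hand": -0.5,"x": -4,"y": 0,"z": 0,"spin": 0},{"hand": -0.5,"x": -4,"y": 0,"z": 0,"spin": 0}]}}

```text
t: 25.42
tool_pos: [0.4275, 0.2455, 0.1958]
tcp_rot: [114.9, 89.6, 26.9]
ft_force: [0.1, 1.1, -1.3]
opening: 0.0312
```

Run:
```python
from h import *
go((.6138,-.030,.2,8))
```

```text
t 25.43 tcp [0.4275 0.2455 0.1958] yaw 2.0 F [ 0.1  1.1 -1.3] open 0.0312
(0.6138, -0.03, 0.2, 8) xyz [-0.4  17.66 28.19] spin -6.0
```

Request:
{"api": "move_arm", "payload": {"plan": [{"hand": -0.5,"x": -0.4,"y": 17.6,"z": 28.2,"spin": -6},{"hand": -0.5,"x": -0.4,"y": 17.6,"z": 28.2,"spin": -6},{"hand": -0.5,"x": -0.4,"y": 17.6,"z": 28.2,"spin": -6},{"hand": -0.5,"x": -0.4,"y": 17.6,"z": 28.2,"spin": -6},{"hand": -0.5,"x": -0.4,"y": 17.6,"z": 28.2,"spin": -6},{"hand": -0.5,"x": -0.4,"y": 17.6,"z": 28.2,"spin": -6},{"hand": -0.5,"x": -0.4,"y": 17.6,"z": 28.2,"spin": -6},{"hand": -0.5,"x": -0.4,"y": 17.6,"z": 28.2,"spin": -6}]}}

```text
t: 26.42
tool_pos: [0.6117, -0.0296, 0.1952]
tcp_rot: [-135.0, 90.0, 143.0]
ft_force: [-0.2, 0.2, -0.4]
opening: 0.031
```

Run:
```python
from h import *
go((.6138,-.030,.2,8),(.6138,-.030,.05,8))
```

```text
t 26.43 tcp [ 0.6117 -0.0296  0.1952] yaw 8.0 F [-0.2  0.2 -0.4] open 0.031
(0.6138, -0.03, 0.2, 8) xyz [-0.48  0.21  0.07] spin 0.0
(0.6138, -0.03, 0.05, 8) xyz [14.52  0.21  0.08] spin 0.0
```

Request:
{"api": "move_arm", "payload": {"plan": [{"hand": -0.5,"x": 5,"y": 0.1,"z": 0.05,"spin": 0},{"hand": -0.5,"x": 10,"y": 0.1,"z": 0.05,"spin": 0},{"hand": -0.5,"x": 13.5,"y": 0.1,"z": 0.05,"spin": 0},{"hand": -0.5,"x": 14.3,"y": 0.1,"z": 0.05,"spin": 0},{"hand": -0.5,"x": 14.3,"y": 0.1,"z": 0.05,"spin": 0}]}}

```text
t: 27.05
tool_pos: [0.6134, -0.0302, 0.0533]
tcp_rot: [81.4, 90.0, -0.6]
ft_force: [-0.1, 0.9, 0.6]
opening: 0.0311
```

Run:
```python
from h import *
go((.6136,-.030,.0442,8))
```

```text
t 27.05 tcp [ 0.6134 -0.0302  0.0533] yaw 8.1 F [-0.1  0.9  0.6] open 0.0311
(0.6136, -0.03, 0.0442, 8) xyz [ 0.91  0.02 -0.02] spin 0.1
```

Request:
{"api": "move_arm", "payload": {"plan": [{"hand": -0.5,"x": 0.5,"y": 0,"z": 0,"spin": 0},{"hand": -0.5,"x": 0.85,"y": 0,"z": 0,"spin": 0},{"hand": -0.5,"x": 0.9,"y": 0,"z": 0,"spin": 0},{"hand": -0.5,"x": 0.9,"y": 0,"z": 0,"spin": 0},{"hand": -0.1,"x": 0.9,"y": 0,"z": 0,"spin": 0},{"hand": 0.2,"x": 0.9,"y": 0,"z": 0,"spin": 0},{"hand": 0.2,"x": 0.9,"y": 0,"z": 0,"spin": 0},{"hand": 0.2,"x": -3,"y": 0,"z": 0,"spin": 0}]}}

```text
t: 28.05
tool_pos: [0.6118, -0.0309, 0.0799]
tcp_rot: [-103.1, 89.7, 174.9]
ft_force: [0.1, -0.4, 0.5]
opening: 0.051
```

Request:
{"api": "move_arm", "payload": {"plan": [{"hand": 0.2,"x": -4,"y": 0,"z": 0,"spin": 0},{"hand": 0.2,"x": -10,"y": 0,"z": 0,"spin": 0},{"hand": 0.2,"x": -15,"y": 0,"z": 0,"spin": 0},{"hand": 0.2,"x": -15,"y": -12,"z": 0,"spin": 0},{"hand": 0.2,"x": -15,"y": -12,"z": -8,"spin": 0},{"hand": 0.2,"x": -15,"y": -12,"z": -8,"spin": 0}]}}

```text
t: 28.8
tool_pos: [0.4817, 0.0324, 0.2327]
tcp_rot: [98.3, 89.9, 16.3]
ft_force: [0.2, -0.4, -0.0]
opening: 0.0512
```

Run:
```python
from h import *
C={"bottle_black_mid":(.579,.2075),"bottle_white_mid":(.5903,.1283),"bottle_red_mid":(.6018,.0491),"jar_blue_mid":(.613,-.030)}
im=[]
for c in ("wrist","side","top"):
    f=eyes.grab_frame(c); save(f,c+"9.png"); im.append(f["img"]); print(c); near(f,list(C)+(["coaster_red","coaster_black","glue_stick_mid","water_dropper_mid"] if c!="side" else []))
go()
a=cv2.resize(im[1][150:350,150:450],(800,533))[:,:,::-1]; cv2.imwrite("pics/s9.png",a)
```

```text
wrist
bottle_black_mid 0.64 [434.   0. 532.  53.] zmax 0.115 top mid [0.5801 0.197  0.1079] [0.033 0.016 0.025]
bottle_white_mid 0.68 [431.  96. 517. 153.] zmax 0.126 top mid [0.5911 0.1272 0.1166] [0.019 0.02  0.021]
bottle_white_mid 0.57 [422.   1. 483.  67.] zmax 0.023 top mid [0.5776 0.2017 0.0207] [0.056 0.048 0.021]
bottle_red_mid 0.69 [425. 199. 485. 243.] zmax 0.101 top mid [0.6023 0.0483 0.092 ] [0.018 0.019 0.021]
jar_blue_mid 0.96 [425. 278. 475. 335.] zmax 0.077 top mid [ 0.6142 -0.0305  0.0676] [0.032 0.031 0.021]
coaster_red 0.83 [423.   0. 485.  66.] zmax 0.033 top mid [0.5775 0.2018 0.0281] [0.056 0.048 0.029]
coaster_black 0.74 [411. 261. 469. 314.] zmax 0.021 top mid [ 0.6152 -0.0293  0.0201] [0.059 0.059 0.016]
water_dropper_mid 0.2 [413. 182. 474. 240.] zmax 0.018 top mid [0.6017 0.0504 0.019 ] [0.056 0.057 0.012]
side
bottle_black_mid 0.82 [320. 212. 337. 250.] zmax 0.134 top mid [0.5857 0.2065 0.1265] [0.02  0.022 0.025]
bottle_white_mid 0.76 [295. 216. 309. 250.] zmax 0.116 top mid [0.598  0.1271 0.1081] [0.017 0.016 0.024]
bottle_white_mid 0.6 [270. 241. 282. 
[... 489 characters left out ...]
ottle_black_mid 0.79 [375. 155. 390. 178.] zmax 0.129 top mid [0.8585 0.0193 0.1222] [0.017 0.017 0.025]
bottle_white_mid 0.79 [333. 247. 352. 264.] zmax 0.122 top mid [0.5885 0.1266 0.1143] [0.019 0.019 0.021]
jar_blue_mid 0.58 [349. 174. 363. 190.] zmax 0.068 top mid [0.8103 0.0834 0.0591] [0.032 0.03  0.018]
jar_blue_mid 0.44 [126. 309. 148. 322.] zmax 0.067 top mid [0.424  0.6983 0.0592] [0.025 0.031 0.02 ]
glue_stick_mid 0.45 [481. 247. 498. 260.] zmax 0.094 top mid [ 0.5934 -0.2908  0.0845] [0.021 0.026 0.021]
water_dropper_mid 0.6 [230. 268. 246. 283.] zmax 0.036 top mid [0.5367 0.4291 0.0269] [0.055 0.049 0.022]
t 29.95 tcp [0.4833 0.0315 0.2323] yaw 8.0 F [-0.3  0.1  0.2] open 0.051
```

View pics/wrist9.png

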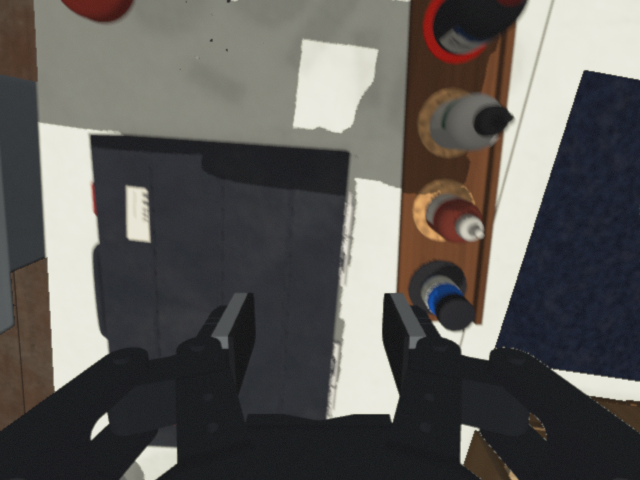

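View pics/s9.png

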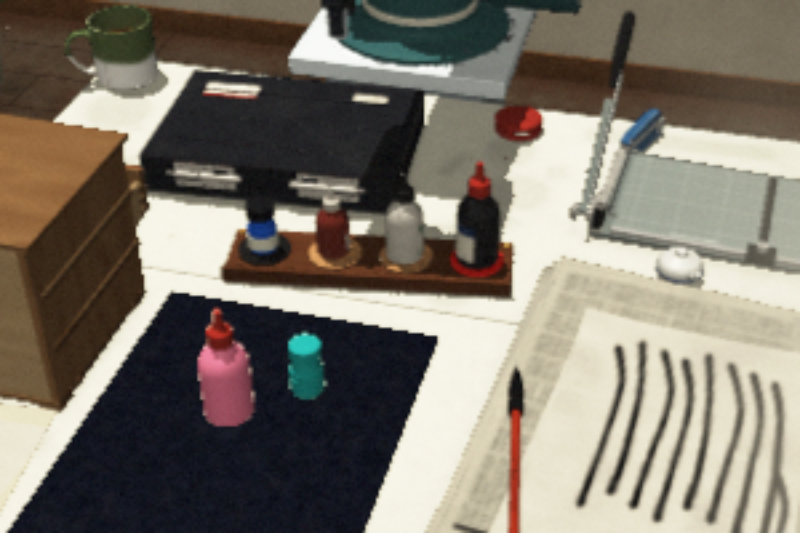

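All four stand upright and centred: jar at (262,240), red (333,235), white (403,235) and black (478,235). The gripper is clear of everything, so I'm handing in.

```bash
python3 -c "
from h import *
print(job.finish_job())"
```

```text
the job is handed in; nothing more can be done
None
```

The four ink containers now stand on the rail by height: black on the red coaster, white and red on the two cork coasters, and the blue jar on the black coaster. I placed them in that order and handed the job in at about 30 s of the 106 s allowed.

**Last checks:**
- **Upright and centred:** The final wrist and side pictures show all four standing. The wrist camera, with the top camera for the black bottle, puts each within about 2 mm of its coaster's centre.
- **Camera disagreement:** The side camera reads about 4–8 mm farther in x. It only sees the far faces of the containers, and its coaster readings at the start were also up to about 6 mm farther than the top camera's, so I went by the wrist and top cameras.
- **Missed detection:** In the last top picture the network did not report the red bottle or the jar. Both were confirmed in the wrist and side pictures.
- **Bystanders:** I never touched the glue stick or the water dropper. Their final positions match the first ones within measuring error.
- **Forces:** The highest wrist force reading I saw was under 8 N, and the gripper was clear of everything at hand-in.

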